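# Load a milling blank into its clamp holder

## Robot

A 6-joint arm with a two-finger parallel gripper is mounted at the origin on a cart in front of the work surface, level with it; the furniture and walls round the work are solid. World frame = base frame: x ahead of the robot, y to its left, z up, the work surface at z = 0. Lengths are in m, angles in rad, forces in N, time in s.
With the tool pointing down it reaches from about 0.35 to 0.95 m from the base axis. Payload 17.4 kg.
Tool frame: the origin (TCP) lies on the centre line of the jaws, within the pads' length; the fingertips stand 17 mm ahead of it and the grasp point (between the pads) lies 2 mm behind it; z points along the fingers, y is the line along which they close (so a half turn about z gives the same grasp; the last joint's range is limited). The gripper opens to 93 mm and grips with 3 to 60 N. Pads are 15 mm wide; open, the fingers measure 128 mm over their backs; the gripper's body (75 mm by 188 mm) begins 65 mm behind the grasp point.
Start: joints at [1.153, 0.116, 1.442, -0, 1.584, -0.038], TCP at [0.25, 0.627, 0.236] pointing down, gripper open.
Joint ranges: [-2.83, 2.83], [-0.83, 2.19], [0.07, 2.5], [-1.14, 4.28], [0.01, 3], [-2.97, 2.97]. Speed limits (rad/s): [1.89, 1.89, 2.22, 3.14, 3.14, 3.14].

## Interface

Orientations are given as a unit quaternion [x, y, z, w].
In Python, from rig import r gives the robot as it stands. The module is installed in compiled form; this text tells all that it offers.
- The arm moves only by the tool move_arm, never from a script. Its argument "commands" is a list of rows, each an object of numbers: "x", "y", "z": the shift along the tool's x, y, z in m; "wx", "wy", "wz": the turn, a rotation vector about the tool's x, y, z in degrees; "claw": the finger opening in m, from 0 to 0.093. A call has 1 to 12 rows; each row is the pose to reach, as a shift and turn from the pose commanded when the call began, along the tool's axes at that moment; what a row does not reach only later rows make up. A row lasts 1/12 s, in which the tool goes at most 41.7 mm and 7.16 degrees, less where a joint would pass 70% of its speed; a pose out of reach is approached as far as the arm can. A call with a gripper value outside its range is refused whole. The fingers move at their own pace and stop on an object; "force" is the grip in N (left out, the last holds). Time passes only in rows, so rows that repeat a pose let the fingers close. It gives the time, the measured TCP pose, the force, the opening and the grip force at its end, in the units of the state.
- r.read_state(): the state, without advancing time (a new reading comes with each control period).
- r.snapshot(name): name is "scene" or "top" or "wrist"; returns a dict with "frame" (400x640x3 uint8, red, green, blue), "intrinsics" (3x3 intrinsics, pixels), "world_to_cam" (4x4, takes a point from world to camera coordinates); the wrist camera has in their place "hand_eye" (4x4, takes a point from camera to tool coordinates, whose origin is the TCP and whose axes are the flange's). Camera axes: x right, y up, looking along -z (the intrinsics and any distortion apply to the point x, -y, -z); pixel columns grow to the right and rows downward; lengths in m; the calibration is good to about 2 mm. A picture is of the moment at which its call begins: read the wrist's pose just before it. There is no depth.
- r.close_job(): hands the job in; it is judged then, once.
The state is a dict: "time_s": time; "q": joint angles; "dq": joint speeds; "joint_efforts": joint torques, N m; "eef_pos": TCP position; "orientation": TCP orientation; "contact_force": force on the tool from outside, world axes, zero at the start; "ft_torque": the same for the moment, N m; "finger_gap": finger opening in m; "finger_force": force on a finger pad.
Only numpy, scipy, OpenCV 4.12 (cv2) and the standard library are available. Lean on these libraries where they do the work, as an engineer would, in place of code of your own. Each camera call takes 0.05 s, during which the arm holds its last target. There are 200 camera calls.

## Task

Load the ivory milling blank for the next job: with the fingertips, slide it along the counter through the narrow mouth between the two arms of the C-shaped metal holder, until it sits fully home against the back. Then push the dark clasp with the red stud round until it is fully shut across the mouth. Only push: the blank must stay flat on the counter, and the small white jar, the blue-capped bottle and the caliper beside the work stay where they are.

Things in the scene. Friction and masses are not known exactly. Their poses are not given: they have to be found in the camera images.
- blank: round ivory resin milling disc lying flat and loose on the counter, about 0.17 kg; stepped: a rim 98 mm in diameter from the counter to 10 mm high, on it a core 92 mm in diameter to 20 mm high. Too wide to grip. Origin: centre of its underside, z up; being round, its yaw means nothing
- blank_holder: fixed silver-grey metal holder, a C 133 mm wide and 16 mm high, screwed down by a foot that ends 78 mm behind its origin. Origin on the counter under the centre of the seated blank; -x points out of the mouth (the blank goes in along +x), +y to the arm with the clasp. Two straight arms join a half-round back; they end in round posts, 16 mm across, centred at x = -26 mm, y = +-58.5 mm
- seat (a point): counter point under the blank's centre when home (holder's origin and axes). Groove for the rim: 12 mm high, 100.5 mm between the arms (1.25 mm to spare each side), radius 50.25 mm at the back. Above it, 12 to 16 mm high, a lip reaches in to 95 mm, over the rim and beside the core: the blank enters only by sliding. Home, it has about 1 mm of play and sticks out 15 mm before the arms' ends
- mouth (a point): point on the counter midway between the foremost ends of the two arms, 34 mm in front of the seat
- clasp (a joint): swing of the clasp about its upright pin, rad: 0 = fully shut across the mouth (stop), grows as it opens outward, clockwise from above, up to 2.3; it starts wide open, beside the way in. Light friction (under 1 N at the stud) holds it wherever it is left; no spring, no catch. If the blank stands more than about 2 mm out of its seat, the clasp's pad meets it before the clasp is shut
- clasp_pin (a point): foot of the clasp's pin on the +y post, 16.5 mm above the counter. Turns with the clasp; axes as the holder's when shut. In these axes the clasp is a dark bar, 10 mm wide, 16.5 to 24.5 mm above the counter: from the pin to (-32, -28.5), (-32, -88.5), then its tip (0, -117) mm, over the other post when shut. Push on its outer side (-x). A rubber pad (28 mm wide) hangs from the middle of its inner side
- clasp_stud (a point): centre of the red thumb stud on the clasp, 32.5 mm above the counter, at (-32, -88.5) mm from the pin in the clasp's axes (same axes as the pin). The stud is 11 mm in diameter and stands from 24.5 to 40.5 mm above the counter
- jar_wax: small round jar, 51 mm wide, 24 mm high, to the right of the holder; bystander. Origin: centre of its underside
- bottle_sep: small white bottle with blue cap, 37 mm wide, 78 mm high, at the back left of the holder; bystander. Origin: centre of its underside
- caliper: small steel caliper, 130 mm long, 9 mm high, lying to the left near the front edge of the counter; bystander. Origin: centre of its underside

How it is judged:
On the way, in this order (a step that is already met when the one before it is completed fails the run):
1. the blank is pushed home in the holder (within 5 mm of the seat) while the clasp still stands open (horizontal distance between blank and seat below 0.005 m and value of joint clasp above 0.6 rad), for 0.2 s.
2. the clasp is shut (value of joint clasp below 0.06 rad), for 0.2 s.
At the end, for the whole second after the job is handed in: the blank lies flat and at rest in the holder, its centre within 4 mm of the seat, and the clasp is shut (within 0.06 rad of its stop) (horizontal distance between blank and seat below 0.004 m and height (world z) of blank below 0.003 m and angle between blank's own z axis and vertical below 0.05 rad and value of joint clasp below 0.06 rad and linear speed of blank below 0.01 m/s); the robot touches nothing.
It fails at once if the blank is lifted or tipped (more than 6 mm off the counter or 0.12 rad) (height (world z) of blank above 0.006 m or angle between blank's own z axis and vertical above 0.12 rad).
It fails at once if the jar, the bottle or the caliper is moved more than 15 mm (distance of any of jar_wax, bottle_sep, caliper from where it was at the start of the episode above 0.015 m).
It also fails if it takes over 67 s, if anything falls off the work surface, if the arm or the gripper's body presses on something with over 40 N, if the wrist force passes 120 N, or if a joint passes its speed limit or range.

## Working session

There is one attempt and no reset: what is moved stays moved. The work goes in short steps, Python scripts to look and compute and a tool call to move; the robot and the scene stay as the last step left them, time stands still between calls to the robot, and variables do not carry over. Pictures are saved under pics/ and viewed, at most 10 in all, crops included, and the job is handed in when it is done.

Besides the shell and the picture viewer there is one more tool, called after "Emit:" as name(argument=value, ...), one argument or row to a line, values as JSON. move_arm: Moves the arm, as the interface text tells. Its arguments: {"type":"object","properties":{"commands":{"type":"array","items":{"type":"object","properties":{"x":{"type":"number"},"y":{"type":"number"},"z":{"type":"number"},"wx":{"type":"number"},"wy":{"type":"number"},"wz":{"type":"number"},"claw":{"type":"number"}}}},"force":{"type":"number"}},"required":["commands"]}

```bash
mkdir -p pics; python3 - <<'E'
from rig import r
import cv2,json,numpy as np
print(r.read_state())
for n in("top","scene"):
    s=r.snapshot(n); cv2.imwrite(f"pics/{n}0.png",s["frame"][:,:,::-1])
    np.savez(f"{n}.npz",K=s["intrinsics"],T=s["world_to_cam"]); print(s["intrinsics"],s["world_to_cam"],[k for k in s])
E
```

```text
{'time_s': 0.0, 'q': array([ 1.15319161e+00,  1.16483428e-01,  1.44227536e+00, -9.54570196e-06,
        1.58397258e+00, -3.78045055e-02]), 'dq': array([-0.00091745,  0.00137136, -0.00075616, -0.00314369, -0.00134561,
        0.00105512]), 'joint_efforts': array([-1.48419724e-03, -7.21280622e+01, -6.22598934e+01,  7.78522342e-02,
        2.39915878e-02, -7.20634466e-05]), 'eef_pos': array([0.25018596, 0.62672693, 0.23490062]), 'orientation': array([ 1.88760827e-01,  9.82022925e-01, -5.55738605e-04, -1.23878729e-04]), 'contact_force': array([0.54903614, 0.85170694, 0.81532911]), 'ft_torque': array([-0.03711284, -0.00010092, -0.05198584]), 'finger_force': 0.0, 'finger_gap': 0.09327745596332482}
[[469.30476773   0.         319.94130015]
 [  0.         469.30476773 200.09564229]
 [  0.           0.           1.        ]] [[ 2.10481616e-02 -9.99773345e-01  3.19911273e-03  2.83275233e-01]
 [ 9.86617973e-01  2.12884667e-02  1.61653259e-01 -5.55092930e-01]
 [-1.61684724e-01 -2.46201800e-04  9.86842434e-01 -1.08803774e+00]
 [ 0.00000000e+00  0.00000000e+00  0.00000000e+00  1.00000000e+00]] ['frame', 'intrinsics', 'world_to_cam']
[[446.83054576   0.         321.86926795]
 [  0.         446.83054576 194.95406854]
 [  0.           0.           1.        ]] [[ 0.89657193 -0.44286429 -0.00547714 -0.33419837]
 [ 0.31613433  0.6312501   0.70822481 -0.40033057]
 [-0.31019003 -0.636706    0.70596573 -0.63657935]
 [ 0.          0.          0.          1.        ]] ['frame', 'intrinsics', 'world_to_cam']
```

View pics/top0.png

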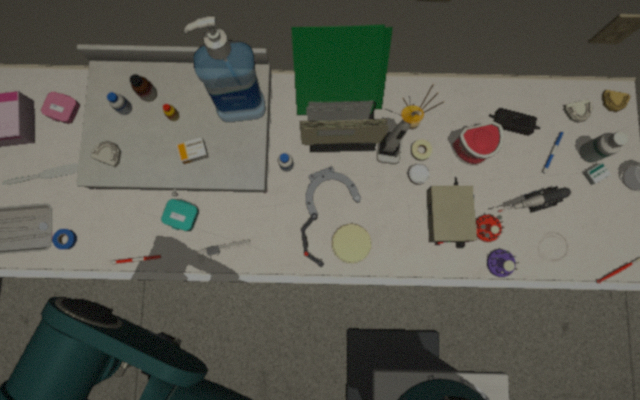

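View pics/scene0.png

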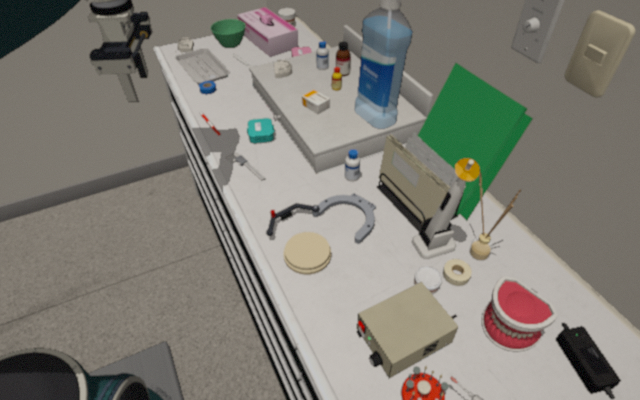

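The top picture shows the holder near (332,187), mouth facing down-right, clasp swung out to (320,262) with stud about (306,255), and the blank at (351,243). I'll enlarge both.

```bash
python3 - <<'E'
import cv2
i=cv2.imread("pics/top0.png")[155:275,280:400]; cv2.imwrite("pics/topc.png",cv2.resize(i,None,fx=5,fy=5,interpolation=cv2.INTER_CUBIC))
i=cv2.imread("pics/scene0.png")[170:280,255:395]; cv2.imwrite("pics/scenec.png",cv2.resize(i,None,fx=5,fy=5,interpolation=cv2.INTER_CUBIC))
E
```

```text
(no output)
```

View pics/topc.png

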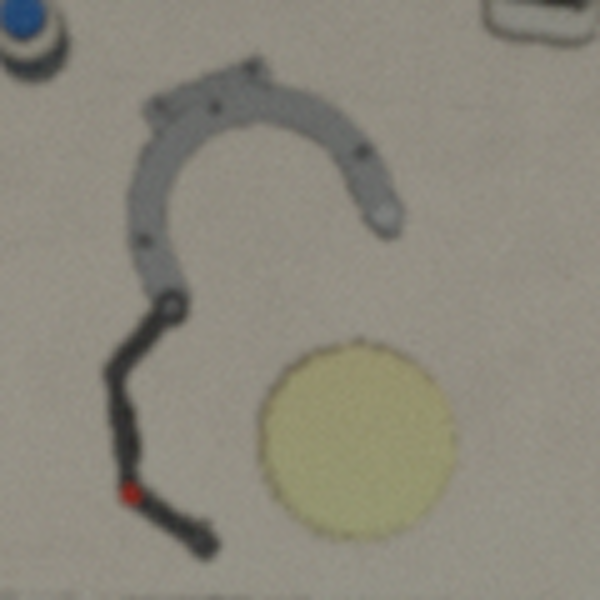

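View pics/scenec.png

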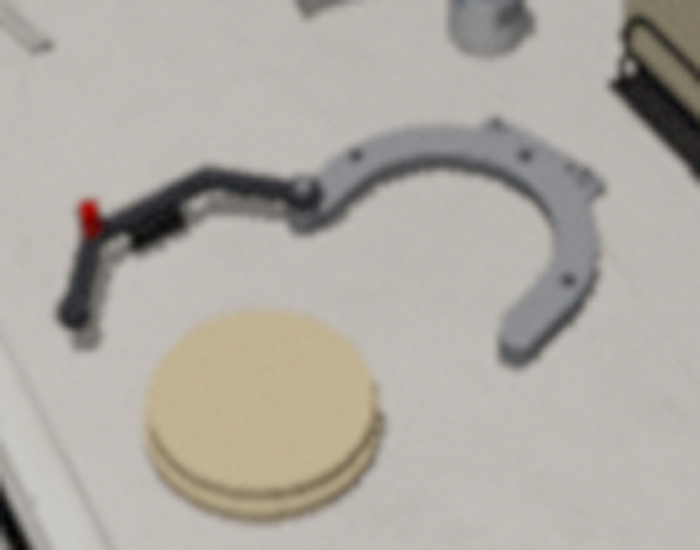

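The top crop shows the pin at (174,305), the other post at (388,213), the blank centre at (359,441) and the stud at (131,494). In the scene crop they are at (307,190), (518,345), (262,400) and (90,207).

```bash
cat > h.py <<'E'
import numpy as np
def ray(K,T,uv,z):
    d=np.linalg.inv(K)@[uv[0],uv[1],1]; d=np.array([d[0],-d[1],-d[2]])
    R=T[:3,:3]; c=-R.T@T[:3,3]; w=R.T@d
    return c+w*(z-c[2])/w[2]
E
python3 - <<'E'
from h import *
P={"top":((280,155),dict(pin=(174,305,.0265),post=(388,213,.016),blank=(359,441,.02),bl=(262,441,.02),br=(457,441,.02),stud=(131,494,.0405),foot1=(155,105,.006),foot2=(255,65,.006),bottle=(25,15,.078),backL=(128,215,.016))),
"scene":((255,170),dict(pin=(307,190,.0265),post=(518,345,.016),blank=(262,400,.02),stud=(90,205,.0405)))}
out={}
for n,(o,d) in P.items():
    f=np.load(n+".npz")
    for k,(a,b,z) in d.items():
        w=ray(f["K"],f["T"],((a+.5)/5-.5+o[0],(b+.5)/5-.5+o[1]),z); out[n,k]=w; print(n,k,(w*1000).round(1))
    p,q=out[n,"pin"],out[n,"post"]; e=(p-q)[:2]; print("span",np.linalg.norm(e))
    e/=np.linalg.norm(e); ex=np.array([e[1],-e[0]]); m=(p+q)[:2]/2
    seat=m+ex*.026; print("yaw",np.degrees(np.arctan2(ex[1],ex[0])),"seat",seat,"mouth",seat-ex*.034)
    b=out[n,"blank"][:2]-seat; print("blank in holder",b@ex,b@e); s=(out[n,"stud"]-p)[:2]; print("stud rel pin",s@ex,s@e,np.linalg.norm(s))
E
```

```text
top pin [513.3 307.8  26.5]
top post [562.9 202.9  16. ]
top blank [449.4 216.4  20. ]
top bl [448.4 263.5  20. ]
top br [450.5 168.7  20. ]
top stud [420.5 326.   40.5]
top foot1 [617.3 319.9   6. ]
top foot2 [639.  269.9   6. ]
top bottle [644.  381.2  78. ]
top backL [559.1 331.7  16. ]
span 0.11602427806388863
yaw 25.30739760404904 seat [0.56160424 0.2664226 ] mouth [0.53086731 0.25188846]
blank in holder -0.1227979911965738 0.0026912524159306574
stud rel pin -0.07614617676824262 0.056146716260292565 0.09460810738638763
scene pin [509.7 305.7  26.5]
scene post [553.5 196.4  16. ]
scene blank [445.6 214.7  20. ]
scene stud [418.1 326.9  40.5]
span 0.11774183834203616
yaw 21.8290782579748 seat [0.55571341 0.26070293] mouth [0.52415131 0.2480604 ]
blank in holder -0.11929425129100706 -0.0017543517142033567
stud rel pin -0.07710271478889102 0.05371292098853612 0.09396758222354025
```

```bash
cat >> h.py <<'E'
from scipy.spatial.transform import Rotation as Ro
def go(r,xyz,yaw):   # tool down, tool y at yaw+90deg in world -> shift in tool axes, turn deg
    s=r.read_state(); R=Ro.from_quat(s["orientation"])
    a=np.radians(yaw); y=np.array([-np.sin(a),np.cos(a),0]); z=np.array([0,0,-1.])
    Rt=Ro.from_matrix(np.column_stack([np.cross(y,z),y,z]))
    print("shift mm",(R.inv().apply(np.array(xyz)-s["eef_pos"])*1000).round(1),"turn",(R.inv()*Rt).as_rotvec(degrees=True).round(2))
    print("pose",s["eef_pos"].round(4),"F",s["contact_force"].round(2),"t",s["time_s"],"q",s["q"].round(2))
E
python3 -c "
from rig import r
from h import *
go(r,(.39,.189,.2),24)"
```

```text
shift mm [-292.1 -354.7   35.3] turn [-6.000e-02 -3.000e-02 -4.576e+01]
pose [0.2502 0.6267 0.235 ] F [-0.71 -0.4   0.95] t 0.1 q [ 1.15  0.12  1.44 -0.    1.58 -0.04]
```

Emit:
move_arm(
  commands=[
    {"x": -0.02, "y": -0.025, "z": 0.003, "wz": -4, "claw": 0.05},
    {"x": -0.045, "y": -0.055, "z": 0.005, "wz": -8, "claw": 0.05},
    {"x": -0.07, "y": -0.085, "z": 0.008, "wz": -13, "claw": 0.05},
    {"x": -0.095, "y": -0.115, "z": 0.012, "wz": -18, "claw": 0.05},
    {"x": -0.12, "y": -0.146, "z": 0.015, "wz": -23, "claw": 0.05},
    {"x": -0.145, "y": -0.176, "z": 0.018, "wz": -28, "claw": 0.05},
    {"x": -0.17, "y": -0.206, "z": 0.02, "wz": -33, "claw": 0.05},
    {"x": -0.195, "y": -0.237, "z": 0.024, "wz": -37, "claw": 0.05},
    {"x": -0.22, "y": -0.267, "z": 0.028, "wz": -40, "claw": 0.05},
    {"x": -0.245, "y": -0.297, "z": 0.031, "wz": -43, "claw": 0.05},
    {"x": -0.27, "y": -0.327, "z": 0.034, "wz": -45.8, "claw": 0.05},
    {"x": -0.292, "y": -0.355, "z": 0.035, "wz": -45.8, "claw": 0.05},
  ],
)

```text
schema error: expected keys x, y, z, wx, wy, wz, claw
```

```bash
python3 - <<'E'
from rig import r
from h import *
import cv2
go(r,(.39,.189,.2),24)
s=r.read_state(); p=r.snapshot("wrist"); cv2.imwrite("pics/w1.png",p["frame"][:,:,::-1])
np.savez("w1.npz",K=p["intrinsics"],H=p["hand_eye"],p=s["eef_pos"],q=s["orientation"]); print({k:v for k,v in p.items() if k!="frame"})
E
```

```text
shift mm [-292.1 -354.7   35.3] turn [-6.000e-02 -3.000e-02 -4.576e+01]
pose [0.2502 0.6267 0.235 ] F [-0.71 -0.4   0.95] t 0.1 q [ 1.15  0.12  1.44 -0.    1.58 -0.04]
{'intrinsics': array([[293.46529571,   0.        , 321.85147742],
       [  0.        , 293.46529571, 197.4835122 ],
       [  0.        ,   0.        ,   1.        ]]), 'hand_eye': array([[ 2.06332409e-04,  9.71632149e-01,  2.36497196e-01,
         6.52276251e-02],
       [ 9.99999909e-01, -2.89031795e-04,  3.15015128e-04,
        -8.50499710e-04],
       [ 3.74434035e-04,  2.36497109e-01, -9.71632120e-01,
        -1.49586765e-01],
       [ 0.00000000e+00,  0.00000000e+00,  0.00000000e+00,
         1.00000000e+00]])}
```

View pics/w1.png

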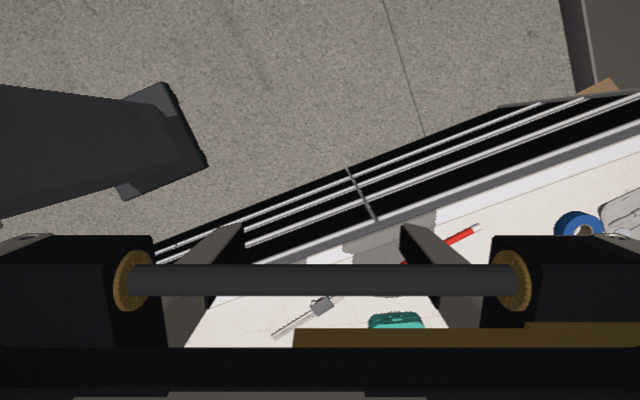

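The wrist picture is from the start pose, since the move was refused for missing keys. The camera sits on the tool's +x side, so I'll turn the other way (+134°) so that it faces the holder.

Emit:
move_arm(
  commands=[
    {"x": -0.02, "y": -0.025, "z": 0.003, "wx": 0, "wy": 0, "wz": 6, "claw": 0.05},
    {"x": -0.045, "y": -0.055, "z": 0.005, "wx": 0, "wy": 0, "wz": 13, "claw": 0.05},
    {"x": -0.07, "y": -0.085, "z": 0.008, "wx": 0, "wy": 0, "wz": 20, "claw": 0.05},
    {"x": -0.095, "y": -0.115, "z": 0.012, "wx": 0, "wy": 0, "wz": 27, "claw": 0.05},
    {"x": -0.12, "y": -0.146, "z": 0.015, "wx": 0, "wy": 0, "wz": 34, "claw": 0.05},
    {"x": -0.145, "y": -0.176, "z": 0.018, "wx": 0, "wy": 0, "wz": 41, "claw": 0.05},
    {"x": -0.17, "y": -0.206, "z": 0.02, "wx": 0, "wy": 0, "wz": 48, "claw": 0.05},
    {"x": -0.195, "y": -0.237, "z": 0.024, "wx": 0, "wy": 0, "wz": 55, "claw": 0.05},
    {"x": -0.22, "y": -0.267, "z": 0.028, "wx": 0, "wy": 0, "wz": 62, "claw": 0.05},
    {"x": -0.245, "y": -0.297, "z": 0.031, "wx": 0, "wy": 0, "wz": 69, "claw": 0.05},
    {"x": -0.27, "y": -0.327, "z": 0.034, "wx": 0, "wy": 0, "wz": 76, "claw": 0.05},
    {"x": -0.292, "y": -0.355, "z": 0.035, "wx": 0, "wy": 0, "wz": 83, "claw": 0.05},
  ],
)

```text
time_s: 1.15
eef_pos: [0.3898, 0.1869, 0.2002]
orientation: [0.794, 0.608, -0.0, 0.0]
contact_force: [-0.6, 0.3, -0.6]
finger_gap: 0.0498
finger_force: 0.0
```

```bash
python3 -c "
from rig import r
from h import *
go(r,(.39,.189,.2),204)"
```

```text
shift mm [ 2.1 -0.4  0.2] turn [1.000e-02 1.000e-02 5.089e+01]
pose [0.3898 0.1869 0.2002] F [-0.56  0.28 -0.58] t 1.15 q [ 0.39 -0.43  1.98 -0.    1.59  0.65]
```

Emit:
move_arm(
  commands=[
    {"x": 0, "y": 0, "z": 0, "wx": 0, "wy": 0, "wz": 7, "claw": 0.05},
    {"x": 0, "y": 0, "z": 0, "wx": 0, "wy": 0, "wz": 14, "claw": 0.05},
    {"x": 0, "y": 0, "z": 0, "wx": 0, "wy": 0, "wz": 21, "claw": 0.05},
    {"x": 0, "y": 0, "z": 0, "wx": 0, "wy": 0, "wz": 28, "claw": 0.05},
    {"x": 0, "y": 0, "z": 0, "wx": 0, "wy": 0, "wz": 35, "claw": 0.05},
    {"x": 0, "y": 0, "z": 0, "wx": 0, "wy": 0, "wz": 42, "claw": 0.05},
    {"x": 0, "y": 0, "z": 0, "wx": 0, "wy": 0, "wz": 48, "claw": 0.05},
    {"x": 0, "y": 0, "z": 0, "wx": 0, "wy": 0, "wz": 51, "claw": 0.05},
    {"x": 0, "y": 0, "z": 0, "wx": 0, "wy": 0, "wz": 51, "claw": 0.05},
  ],
)

```text
time_s: 1.9
eef_pos: [0.3897, 0.1889, 0.2005]
orientation: [0.978, 0.209, -0.0, 0.0]
contact_force: [-0.3, 0.3, 0.4]
finger_gap: 0.0501
finger_force: 0.0
```

```bash
python3 - <<'E'
from rig import r
from h import *
import cv2
go(r,(.39,.189,.2),204)
s=r.read_state(); p=r.snapshot("wrist"); cv2.imwrite("pics/w2.png",p["frame"][:,:,::-1])
np.savez("w2.npz",K=p["intrinsics"],H=p["hand_eye"],p=s["eef_pos"],q=s["orientation"])
E
```

```text
shift mm [0.3 0.  0.5] turn [-0.    0.01  0.08]
pose [0.3897 0.1889 0.2005] F [-0.33  0.31  0.37] t 1.9 q [ 0.39 -0.42  1.98  0.    1.59  1.54]
```

View pics/w2.png

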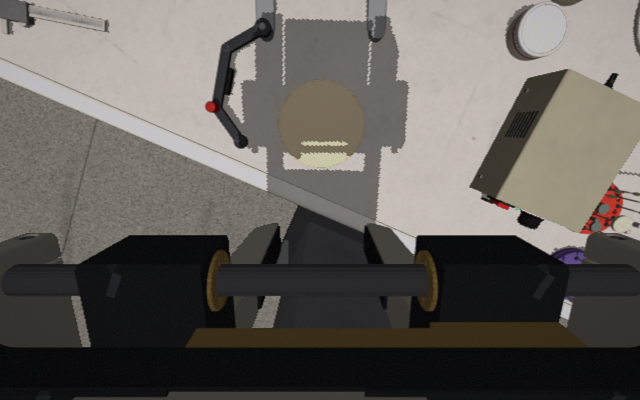

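The wrist picture shows the pin at (263,28), the other post at (376,30), the blank centre at (321,122) and the stud at (211,106). The clasp tip is at (241,142).

```bash
cat >> h.py <<'E'
def wT(f):
    f=np.load(f); M=np.eye(4); M[:3,:3]=Ro.from_quat(f["q"]).as_matrix(); M[:3,3]=f["p"]
    return f["K"],np.linalg.inv(M@f["H"])
E
python3 - <<'E'
from h import *
K,T=wT("w2.npz")
P=dict(pin=(263,28,.0265),post=(376,30,.016),blank=(321,122,.02),bl=(278,122,.02),br=(364,122,.02),stud=(211,106,.0405),tip=(241,142,.0245))
o={k:ray(K,T,v[:2],v[2]) for k,v in P.items()}
for k in o: print(k,(o[k]*1000).round(1))
p,q=o["pin"],o["post"]; e=(p-q)[:2]; print("span",np.linalg.norm(e)); e/=np.linalg.norm(e); ex=np.array([e[1],-e[0]])
seat=(p+q)[:2]/2+ex*.026; print("yaw",np.degrees(np.arctan2(ex[1],ex[0])),"seat",seat)
for k in("blank","stud","tip"): b=o[k][:2]-seat; print(k,b@ex,b@e)
E
```

```text
pin [511.1 306.7  26.5]
post [558.9 202.9  16. ]
blank [452.1 217.2  20. ]
bl [432.9 260.   20. ]
br [471.2 174.4  20. ]
stud [420.8 324.7  40.5]
tip [397.1 288.3  24.5]
span 0.11422417785822928
yaw 24.699505122572663 seat [0.5586256  0.26569919]
blank -0.11707829700689243 0.00046310581069395327
stud -0.10051374785753556 0.11122433548276883
tip -0.1373559139813166 0.08801756587245944
```

Emit:
move_arm(
  commands=[
    {"x": 0, "y": 0, "z": 0.03, "wx": 0, "wy": 0, "wz": -0.5, "claw": 0.05},
    {"x": 0, "y": 0, "z": 0.06, "wx": 0, "wy": 0, "wz": -0.5, "claw": 0.05},
    {"x": 0, "y": 0, "z": 0.09, "wx": 0, "wy": 0, "wz": -0.5, "claw": 0.05},
    {"x": 0, "y": 0, "z": 0.12, "wx": 0, "wy": 0, "wz": -0.5, "claw": 0.05},
    {"x": 0, "y": 0, "z": 0.145, "wx": 0, "wy": 0, "wz": -0.5, "claw": 0.05},
    {"x": 0, "y": 0, "z": 0.16, "wx": 0, "wy": 0, "wz": -0.5, "claw": 0.05},
    {"x": 0, "y": 0, "z": 0.17, "wx": 0, "wy": 0, "wz": -0.5, "claw": 0.05},
    {"x": 0, "y": 0, "z": 0.178, "wx": 0, "wy": 0, "wz": -0.5, "claw": 0.05},
    {"x": 0, "y": 0, "z": 0.178, "wx": 0, "wy": 0, "wz": -0.5, "claw": 0.05},
    {"x": 0, "y": 0, "z": 0.178, "wx": 0, "wy": 0, "wz": -0.5, "claw": 0.05},
  ],
)

```text
time_s: 2.78
eef_pos: [0.3901, 0.1891, 0.0232]
orientation: [0.977, 0.215, 0.0, -0.0]
contact_force: [-0.0, 0.9, 0.3]
finger_gap: 0.0498
finger_force: 0.0
```

```bash
python3 -c "
from rig import r
from h import *
go(r,(.559-.0495*.91-.05*.91,.266-.0995*.4147,.022),204.5)"
```

```text
shift mm [86.1  0.4  1.2] turn [-0.   -0.02  0.27]
pose [0.3901 0.1891 0.0232] F [-0.03  0.93  0.3 ] t 2.7833 q [ 0.39 -0.29  2.18  0.    1.26  1.53]
```

Emit:
move_arm(
  commands=[
    {"x": 0.005, "y": 0, "z": 0.001, "wx": 0, "wy": 0, "wz": 0, "claw": 0.05},
    {"x": 0.01, "y": 0, "z": 0.001, "wx": 0, "wy": 0, "wz": 0, "claw": 0.05},
    {"x": 0.015, "y": 0, "z": 0.001, "wx": 0, "wy": 0, "wz": 0, "claw": 0.05},
    {"x": 0.02, "y": 0, "z": 0.001, "wx": 0, "wy": 0, "wz": 0, "claw": 0.05},
    {"x": 0.025, "y": 0, "z": 0.001, "wx": 0, "wy": 0, "wz": 0, "claw": 0.05},
    {"x": 0.03, "y": 0, "z": 0.001, "wx": 0, "wy": 0, "wz": 0, "claw": 0.05},
    {"x": 0.035, "y": 0, "z": 0.001, "wx": 0, "wy": 0, "wz": 0, "claw": 0.05},
    {"x": 0.04, "y": 0, "z": 0.001, "wx": 0, "wy": 0, "wz": 0, "claw": 0.05},
    {"x": 0.045, "y": 0, "z": 0.001, "wx": 0, "wy": 0, "wz": 0, "claw": 0.05},
    {"x": 0.05, "y": 0, "z": 0.001, "wx": 0, "wy": 0, "wz": 0, "claw": 0.05},
    {"x": 0.054, "y": 0, "z": 0.001, "wx": 0, "wy": 0, "wz": 0, "claw": 0.05},
    {"x": 0.056, "y": 0, "z": 0.001, "wx": 0, "wy": 0, "wz": 0, "claw": 0.05},
  ],
)

```text
time_s: 3.78
eef_pos: [0.4412, 0.2126, 0.0216]
orientation: [0.977, 0.214, 0.0, 0.0]
contact_force: [-1.1, -0.9, 1.0]
finger_gap: 0.0502
finger_force: 0.6
```

```bash
python3 - <<'E'
from rig import r
from h import *
import cv2
go(r,(.514,.2455,.022),204.5)
s=r.read_state(); p=r.snapshot("wrist"); cv2.imwrite("pics/w3.png",p["frame"][:,:,::-1])
np.savez("w3.npz",K=p["intrinsics"],H=p["hand_eye"],p=s["eef_pos"],q=s["orientation"])
E
```

```text
shift mm [79.9  0.6 -0.4] turn [0.   0.   0.24]
pose [0.4412 0.2126 0.0216] F [-1.12 -0.91  0.98] t 3.7833 q [ 0.4  -0.15  2.06 -0.    1.23  1.54]
```

View pics/w3.png

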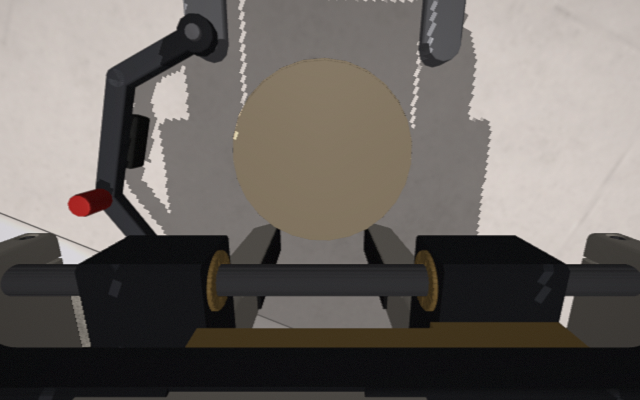

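```bash
python3 - <<'E'
import cv2
i=cv2.imread("pics/w3.png")[0:110,170:480]; i=cv2.convertScaleAbs(i,alpha=1.5,beta=10)
cv2.imwrite("pics/w3c.png",cv2.resize(i,None,fx=2.5,fy=2.5,interpolation=cv2.INTER_CUBIC))
E
```

```text
(no output)
```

View pics/w3c.png

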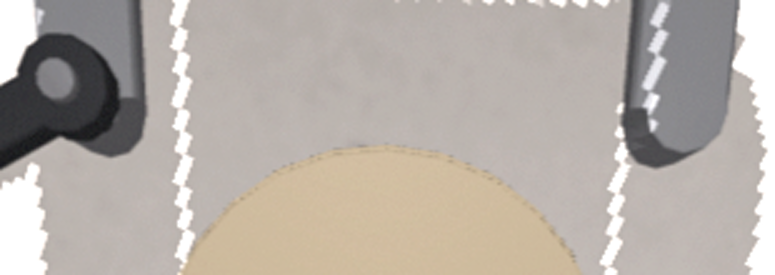

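The crop shows the pin head at (55,78), the right arm's top from 640 to 728 at row 100, and its tip at (683,152). The left arm's inner top edge is at (133,50). The blank's core spans columns 233 to 411 in the full picture.

```bash
python3 - <<'E'
from h import *
K,T=wT("w3.npz"); f=np.load("w3.npz")
c=lambda a,b:((a+.5)/2.5-.5+170,(b+.5)/2.5-.5)
P=dict(pin=(*c(55,78),.0265),Linner=(*c(133,50),.016),Rinner=(*c(641,50),.016),Router=(*c(731,50),.016),Rtip=(*c(683,152),.016),Rin100=(*c(636,95),.016),Rout100=(*c(728,95),.016),
 core_front=(*c(385,150),.02),bl=(233,149,.02),br=(411,149,.02),bot=(322,239,.02))
a=np.radians(24.5); R=np.array([[np.cos(a),np.sin(a)],[-np.sin(a),np.cos(a)]])
for k,v in P.items():
    w=ray(K,T,v[:2],v[2]); print(k,(w*1000).round(1),"rel TCP in holder axes",(R@(w[:2]-f["p"][:2])*1000).round(1))
print(R@(f["p"][:2]-np.array([.559,.266])), Ro.from_quat(f["q"]).as_matrix()[:2,0])
E
```

```text
pin [513.  309.   26.5] rel TCP in holder axes [105.3  57.9]
Linner [524.7 302.2  16. ] rel TCP in holder axes [113.2  46.9]
Rinner [565.1 214.7  16. ] rel TCP in holder axes [113.6 -49.5]
Router [572.2 199.2  16. ] rel TCP in holder axes [113.7 -66.6]
Rtip [552.9 198.4  16. ] rel TCP in holder axes [ 95.7 -59.3]
Rin100 [557.9 211.7  16. ] rel TCP in holder axes [105.8 -49.2]
Rout100 [565.3 195.6  16. ] rel TCP in holder axes [105.9 -66.9]
core_front [528.1 251.1  20. ] rel TCP in holder axes [95. -1.]
bl [470.6 275.4  20. ] rel TCP in holder axes [52.8 45. ]
br [508.6 193.   20. ] rel TCP in holder axes [ 53.2 -45.8]
bot [445.2 213.7  20. ] rel TCP in holder axes [ 4.1 -0.6]
[-0.12934693  0.00025714] [0.9082165  0.41850065]
```

Emit:
move_arm(
  commands=[
    {"x": 0.005, "y": 0, "z": 0, "wx": 0, "wy": 0, "wz": 0.3, "claw": 0.05},
    {"x": 0.01, "y": 0, "z": 0, "wx": 0, "wy": 0, "wz": 0.5, "claw": 0.05},
    {"x": 0.015, "y": 0, "z": 0, "wx": 0, "wy": 0, "wz": 0.5, "claw": 0.05},
    {"x": 0.02, "y": 0, "z": 0, "wx": 0, "wy": 0, "wz": 0.5, "claw": 0.05},
    {"x": 0.025, "y": 0, "z": 0, "wx": 0, "wy": 0, "wz": 0.5, "claw": 0.05},
    {"x": 0.03, "y": 0, "z": 0, "wx": 0, "wy": 0, "wz": 0.5, "claw": 0.05},
    {"x": 0.035, "y": 0, "z": 0, "wx": 0, "wy": 0, "wz": 0.5, "claw": 0.05},
    {"x": 0.04, "y": 0, "z": 0, "wx": 0, "wy": 0, "wz": 0.5, "claw": 0.05},
    {"x": 0.044, "y": 0, "z": 0, "wx": 0, "wy": 0, "wz": 0.5, "claw": 0.05},
    {"x": 0.045, "y": 0, "z": 0, "wx": 0, "wy": 0, "wz": 0.5, "claw": 0.05},
  ],
)

```text
time_s: 4.67
eef_pos: [0.4821, 0.2315, 0.0216]
orientation: [0.978, 0.21, 0.0, 0.0]
contact_force: [-0.9, -0.0, 0.5]
finger_gap: 0.0499
finger_force: 0.4
```

Emit:
move_arm(
  commands=[
    {"x": 0.004, "y": 0, "z": 0, "wx": 0, "wy": 0, "wz": 0, "claw": 0.05},
    {"x": 0.008, "y": 0, "z": 0, "wx": 0, "wy": 0, "wz": 0, "claw": 0.05},
    {"x": 0.012, "y": 0, "z": 0, "wx": 0, "wy": 0, "wz": 0, "claw": 0.05},
    {"x": 0.016, "y": 0, "z": 0, "wx": 0, "wy": 0, "wz": 0, "claw": 0.05},
    {"x": 0.02, "y": 0, "z": 0, "wx": 0, "wy": 0, "wz": 0, "claw": 0.05},
    {"x": 0.024, "y": 0, "z": 0, "wx": 0, "wy": 0, "wz": 0, "claw": 0.05},
    {"x": 0.027, "y": 0, "z": 0, "wx": 0, "wy": 0, "wz": 0, "claw": 0.05},
    {"x": 0.03, "y": 0, "z": 0, "wx": 0, "wy": 0, "wz": 0, "claw": 0.05},
    {"x": 0.03, "y": 0, "z": 0, "wx": 0, "wy": 0, "wz": 0, "claw": 0.05},
  ],
)

```text
time_s: 5.42
eef_pos: [0.5094, 0.2437, 0.0217]
orientation: [0.978, 0.21, 0.0, -0.0]
contact_force: [0.8, 0.2, -0.7]
finger_gap: 0.0503
finger_force: 0.0
```

Emit:
move_arm(
  commands=[
    {"x": 0.001, "y": 0, "z": 0, "wx": 0, "wy": 0, "wz": 0, "claw": 0.05},
    {"x": 0.002, "y": 0, "z": 0, "wx": 0, "wy": 0, "wz": 0, "claw": 0.05},
    {"x": 0.003, "y": 0, "z": 0, "wx": 0, "wy": 0, "wz": 0, "claw": 0.05},
    {"x": 0.004, "y": 0, "z": 0, "wx": 0, "wy": 0, "wz": 0, "claw": 0.05},
    {"x": 0.005, "y": 0, "z": 0, "wx": 0, "wy": 0, "wz": 0, "claw": 0.05},
    {"x": 0.005, "y": 0, "z": 0, "wx": 0, "wy": 0, "wz": 0, "claw": 0.05},
  ],
)

```text
time_s: 5.92
eef_pos: [0.5136, 0.2456, 0.0217]
orientation: [0.978, 0.21, 0.0, 0.0]
contact_force: [-0.7, 0.0, -0.5]
finger_gap: 0.0496
finger_force: 0.1
```

Emit:
move_arm(
  commands=[
    {"x": 0.001, "y": 0, "z": 0, "wx": 0, "wy": 0, "wz": 0, "claw": 0.05},
    {"x": 0.0015, "y": 0, "z": 0, "wx": 0, "wy": 0, "wz": 0, "claw": 0.05},
    {"x": 0.002, "y": 0, "z": 0, "wx": 0, "wy": 0, "wz": 0, "claw": 0.05},
    {"x": 0.002, "y": 0, "z": 0, "wx": 0, "wy": 0, "wz": 0, "claw": 0.05},
  ],
)

```text
time_s: 6.25
eef_pos: [0.5154, 0.2464, 0.0216]
orientation: [0.978, 0.21, 0.0, -0.0]
contact_force: [-1.0, 0.3, -1.4]
finger_gap: 0.0498
finger_force: 0.2
```

Emit:
move_arm(
  commands=[
    {"x": 0.001, "y": 0, "z": 0, "wx": 0, "wy": 0, "wz": 0, "claw": 0.05},
    {"x": 0.0015, "y": 0, "z": 0, "wx": 0, "wy": 0, "wz": 0, "claw": 0.05},
    {"x": 0.002, "y": 0, "z": 0, "wx": 0, "wy": 0, "wz": 0, "claw": 0.05},
    {"x": 0.002, "y": 0, "z": 0, "wx": 0, "wy": 0, "wz": 0, "claw": 0.05},
  ],
)

```text
time_s: 6.58
eef_pos: [0.5164, 0.2469, 0.0214]
orientation: [0.978, 0.21, -0.001, 0.0]
contact_force: [-8.5, -4.0, 3.6]
finger_gap: 0.0499
finger_force: 4.0
```

Force rose to 9 N within 2 mm of where the seat should be, so the blank is home. I'll back off, rise and close the fingers.

Emit:
move_arm(
  commands=[
    {"x": -0.004, "y": 0, "z": 0, "wx": 0, "wy": 0, "wz": 0, "claw": 0.05},
    {"x": -0.015, "y": 0, "z": 0, "wx": 0, "wy": 0, "wz": 0, "claw": 0.05},
    {"x": -0.03, "y": 0, "z": 0, "wx": 0, "wy": 0, "wz": 0, "claw": 0.05},
    {"x": -0.03, "y": 0, "z": -0.03, "wx": 0, "wy": 0, "wz": 0, "claw": 0.05},
    {"x": -0.03, "y": 0, "z": -0.06, "wx": 0, "wy": 0, "wz": 0, "claw": 0},
    {"x": -0.03, "y": 0, "z": -0.09, "wx": 0, "wy": 0, "wz": 0, "claw": 0},
    {"x": -0.03, "y": 0, "z": -0.12, "wx": 0, "wy": 0, "wz": 0, "claw": 0},
    {"x": -0.03, "y": 0, "z": -0.14, "wx": 0, "wy": 0, "wz": 0, "claw": 0},
    {"x": -0.03, "y": 0, "z": -0.14, "wx": 0, "wy": 0, "wz": 0, "claw": 0},
  ],
)

```text
time_s: 7.33
eef_pos: [0.4906, 0.2353, 0.1667]
orientation: [0.978, 0.21, 0.003, -0.001]
contact_force: [-0.2, 0.3, -0.3]
finger_gap: 0.0212
finger_force: 0.0
```

```bash
cat >> h.py <<'E'
pin=np.array([.5135,.3093]); Y=24.2
def clasp(r,th,d,z):   # pose to push the stud: clasp at th deg, TCP d mm behind stud centre
    a=np.radians(Y-th); c,s=np.cos(a),np.sin(a)
    p=np.array([-.032,-.0885])-d/1000*np.array([.940,-.340]); p=pin+np.array([c*p[0]-s*p[1],s*p[0]+c*p[1]])
    print(th,p.round(4)); go(r,(*p,z),Y-th-19.9)
E
python3 - <<'E'
from rig import r
from h import *
import cv2
clasp(r,105.4,35,.12)
f=np.load("top.npz"); p=r.snapshot("top"); cv2.imwrite("pics/top2.png",cv2.resize(p["frame"][155:275,280:400,::-1],None,fx=5,fy=5,interpolation=cv2.INTER_CUBIC))
E
```

```text
105.4 [0.4279 0.3617]
shift mm [  -5.6 -141.    46.6] turn [  0.19  -0.36 -54.66]
pose [0.4906 0.2353 0.1667] F [-0.2   0.28 -0.34] t 7.3333 q [ 0.4  -0.15  1.82  0.    1.47  1.55]
```

View pics/top2.png

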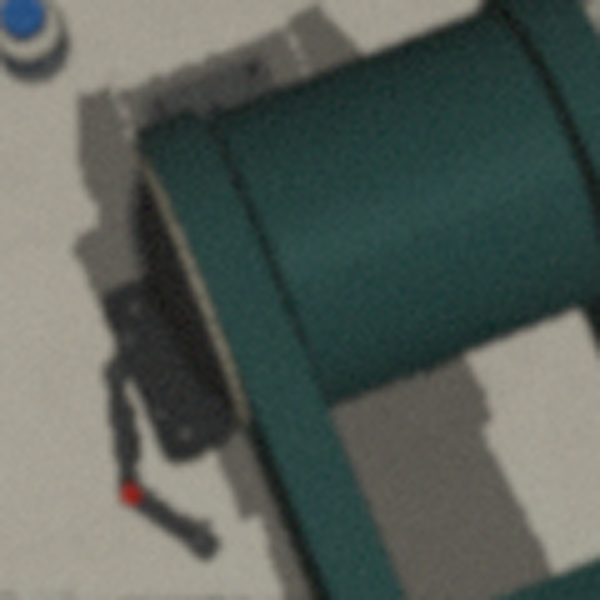

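The top crop shows the arm over the holder and the clasp unmoved, with the stud still at (131,494). Next I go to the outer side of the stud.

Emit:
move_arm(
  commands=[
    {"x": 0, "y": -0.02, "z": 0, "wx": 0, "wy": 0, "wz": -6, "claw": 0},
    {"x": 0, "y": -0.04, "z": 0, "wx": 0, "wy": 0, "wz": -12, "claw": 0},
    {"x": -0.002, "y": -0.06, "z": 0, "wx": 0, "wy": 0, "wz": -18, "claw": 0},
    {"x": -0.003, "y": -0.08, "z": 0.01, "wx": 0, "wy": 0, "wz": -24, "claw": 0},
    {"x": -0.004, "y": -0.1, "z": 0.02, "wx": 0, "wy": 0, "wz": -30, "claw": 0},
    {"x": -0.005, "y": -0.12, "z": 0.03, "wx": 0, "wy": 0, "wz": -36, "claw": 0},
    {"x": -0.0056, "y": -0.135, "z": 0.04, "wx": 0, "wy": 0, "wz": -42, "claw": 0},
    {"x": -0.0056, "y": -0.141, "z": 0.045, "wx": 0, "wy": 0, "wz": -48, "claw": 0},
    {"x": -0.0056, "y": -0.141, "z": 0.047, "wx": 0, "wy": 0, "wz": -54.7, "claw": 0},
    {"x": -0.0056, "y": -0.141, "z": 0.047, "wx": 0, "wy": 0, "wz": -54.7, "claw": 0},
  ],
)

```text
time_s: 8.22
eef_pos: [0.4256, 0.3609, 0.1126]
orientation: [0.77, 0.638, -0.001, -0.0]
contact_force: [1.0, -0.5, -0.7]
finger_gap: 0.0006
finger_force: 0.0
```

```bash
python3 - <<'E'
from rig import r
from h import *
clasp(r,105.4,35,.0465)
E
```

```text
105.4 [0.4279 0.3617]
shift mm [ 1.4  2.2 66.1] turn [-0.1   0.11  0.43]
pose [0.4256 0.3609 0.1126] F [ 0.96 -0.54 -0.72] t 8.2167 q [ 0.66 -0.08  1.84  0.    1.38  0.84]
```

Emit:
move_arm(
  commands=[
    {"x": 0.0014, "y": 0.0022, "z": 0.02, "wx": 0, "wy": 0, "wz": 0.4, "claw": 0},
    {"x": 0.0014, "y": 0.0022, "z": 0.04, "wx": 0, "wy": 0, "wz": 0.4, "claw": 0},
    {"x": 0.0014, "y": 0.0022, "z": 0.055, "wx": 0, "wy": 0, "wz": 0.4, "claw": 0},
    {"x": 0.0014, "y": 0.0022, "z": 0.063, "wx": 0, "wy": 0, "wz": 0.4, "claw": 0},
    {"x": 0.0014, "y": 0.0022, "z": 0.066, "wx": 0, "wy": 0, "wz": 0.4, "claw": 0},
    {"x": 0.0014, "y": 0.0022, "z": 0.066, "wx": 0, "wy": 0, "wz": 0.4, "claw": 0},
    {"x": 0.0014, "y": 0.0022, "z": 0.066, "wx": 0, "wy": 0, "wz": 0.4, "claw": 0},
  ],
)

```text
time_s: 8.8
eef_pos: [0.4295, 0.3622, 0.0494]
orientation: [0.775, 0.633, 0.0, 0.0]
contact_force: [0.5, -0.3, 0.8]
finger_gap: 0.0004
finger_force: 0.0
```

```bash
python3 - <<'E'
from rig import r
from h import *
clasp(r,105.4,13,.0465)
for th in (100,95,90,85,80,75,70,65,60,55,50): clasp(r,th,13,.0465)
E
```

```text
105.4 [0.4236 0.3401]
shift mm [-22.8  -1.3   2.9] turn [ 0.03 -0.04 -0.43]
pose [0.4295 0.3622 0.0494] F [ 0.5  -0.27  0.81] t 8.8 q [ 0.66 -0.01  1.89 -0.    1.27  0.86]
100 [0.4211 0.3315]
shift mm [-31.7  -2.    2.9] turn [ 0.03 -0.03 -5.83]
pose [0.4295 0.3622 0.0494] F [ 0.5  -0.27  0.81] t 8.8 q [ 0.66 -0.01  1.89 -0.    1.27  0.86]
95 [0.4196 0.3234]
shift mm [-40.   -2.    2.9] turn [  0.03  -0.03 -10.83]
pose [0.4295 0.3622 0.0494] F [ 0.5  -0.27  0.81] t 8.8 q [ 0.66 -0.01  1.89 -0.    1.27  0.86]
90 [0.4187 0.3152]
shift mm [-48.3  -1.2   2.9] turn [  0.04  -0.03 -15.83]
pose [0.4295 0.3622 0.0494] F [ 0.5  -0.27  0.81] t 8.8 q [ 0.66 -0.01  1.89 -0.    1.27  0.86]
85 [0.4185 0.3069]
shift mm [-56.4   0.3   2.9] turn [  0.04  -0.03 -20.83]
pose [0.4295 0.3622 0.0494] F [ 0.5  -0.27  0.81] t 8.8 q [ 0.66 -0.01  1.89 -0.    1.27  0.86]
80 [0.4191 0.2986]
shift mm [-64.4   2.6   2.9] turn [  0.04  -0.03 -25.83]
pose [0.4295 0.3622 0.0494] F [ 0.5  -0.27  0.81] t 8.8 q [ 0.66 -0.01  1.89 -0.    1.27  0.86]
75 [0.4204 0.2904]
shift mm [-72.2   5.5   2.9] turn [ 4.000e-02 -3.00
[... 336 characters left out ...]
.2   2.9] turn [ 4.000e-02 -2.000e-02 -4.083e+01]
pose [0.4295 0.3622 0.0494] F [ 0.5  -0.27  0.81] t 8.8 q [ 0.66 -0.01  1.89 -0.    1.27  0.86]
60 [0.4285 0.267 ]
shift mm [-93.5  18.    2.8] turn [ 4.000e-02 -2.000e-02 -4.583e+01]
pose [0.4295 0.3622 0.0494] F [ 0.5  -0.27  0.81] t 8.8 q [ 0.66 -0.01  1.89 -0.    1.27  0.86]
55 [0.4325 0.2597]
shift mm [-99.8  23.4   2.8] turn [ 5.000e-02 -2.000e-02 -5.083e+01]
pose [0.4295 0.3622 0.0494] F [ 0.5  -0.27  0.81] t 8.8 q [ 0.66 -0.01  1.89 -0.    1.27  0.86]
50 [0.4371 0.2528]
shift mm [-105.7   29.3    2.8] turn [ 5.000e-02 -2.000e-02 -5.583e+01]
pose [0.4295 0.3622 0.0494] F [ 0.5  -0.27  0.81] t 8.8 q [ 0.66 -0.01  1.89 -0.    1.27  0.86]
```

Emit:
move_arm(
  commands=[
    {"x": -0.012, "y": -0.001, "z": 0.003, "wx": 0, "wy": 0, "wz": -0.4, "claw": 0},
    {"x": -0.023, "y": -0.0013, "z": 0.003, "wx": 0, "wy": 0, "wz": -0.4, "claw": 0},
    {"x": -0.032, "y": -0.002, "z": 0.003, "wx": 0, "wy": 0, "wz": -5.8, "claw": 0},
    {"x": -0.04, "y": -0.002, "z": 0.003, "wx": 0, "wy": 0, "wz": -10.8, "claw": 0},
    {"x": -0.048, "y": -0.001, "z": 0.003, "wx": 0, "wy": 0, "wz": -15.8, "claw": 0},
    {"x": -0.056, "y": 0, "z": 0.003, "wx": 0, "wy": 0, "wz": -20.8, "claw": 0},
    {"x": -0.064, "y": 0.003, "z": 0.003, "wx": 0, "wy": 0, "wz": -25.8, "claw": 0},
    {"x": -0.072, "y": 0.0055, "z": 0.003, "wx": 0, "wy": 0, "wz": -30.8, "claw": 0},
    {"x": -0.08, "y": 0.009, "z": 0.003, "wx": 0, "wy": 0, "wz": -35.8, "claw": 0},
    {"x": -0.087, "y": 0.013, "z": 0.003, "wx": 0, "wy": 0, "wz": -40.8, "claw": 0},
    {"x": -0.0935, "y": 0.018, "z": 0.003, "wx": 0, "wy": 0, "wz": -45.8, "claw": 0},
    {"x": -0.0935, "y": 0.018, "z": 0.003, "wx": 0, "wy": 0, "wz": -45.8, "claw": 0},
  ],
)

```text
time_s: 9.8
eef_pos: [0.4285, 0.2654, 0.0461]
orientation: [0.466, 0.885, 0.0, 0.0]
contact_force: [-0.8, -0.5, -0.5]
finger_gap: 0.0005
finger_force: 0.0
```

```bash
python3 - <<'E' | grep -v pose
from rig import r
from h import *
import cv2
K,T=np.load("top.npz")["K"],np.load("top.npz")["T"]
im=r.snapshot("top")["frame"].astype(int); m=(im[...,0]>im[...,1]+50)&(im[...,0]>im[...,2]+50); v,u=np.nonzero(m)
k=(u>290)&(u<400)&(v>180)&(v<275); print("red",k.sum()); 
if k.any(): print(ray(K,T,(u[k].mean(),v[k].mean()),.0405))
for th in (60,55,50,45,40,35,30,25,20,15,10,5): clasp(r,th,13,.0465)
E
```

```text
red 0
60 [0.4285 0.267 ]
shift mm [ 0.7  0.7 -0.4] turn [ 0.04  0.01 -0.12]
55 [0.4325 0.2597]
shift mm [-7.5 -0.1 -0.4] turn [ 0.04  0.01 -5.12]
50 [0.4371 0.2528]
shift mm [-15.8  -0.1  -0.4] turn [ 4.000e-02  1.000e-02 -1.012e+01]
45 [0.4423 0.2464]
shift mm [-24.1   0.6  -0.4] turn [ 4.000e-02  1.000e-02 -1.512e+01]
40 [0.4481 0.2404]
shift mm [-32.2   2.   -0.4] turn [ 4.000e-02  1.000e-02 -2.012e+01]
35 [0.4543 0.235 ]
shift mm [-40.2   4.1  -0.4] turn [ 4.000e-02  2.000e-02 -2.512e+01]
30 [0.461  0.2301]
shift mm [-48.    6.9  -0.4] turn [ 3.000e-02  2.000e-02 -3.012e+01]
25 [0.4681 0.2258]
shift mm [-55.6  10.4  -0.4] turn [ 3.000e-02  2.000e-02 -3.512e+01]
20 [0.4756 0.2222]
shift mm [-62.8  14.5  -0.4] turn [ 3.000e-02  2.000e-02 -4.012e+01]
15 [0.4833 0.2192]
shift mm [-69.6  19.2  -0.4] turn [ 3.000e-02  2.000e-02 -4.512e+01]
10 [0.4913 0.2169]
shift mm [-75.9  24.5  -0.4] turn [ 3.000e-02  2.000e-02 -5.012e+01]
5 [0.4994 0.2154]
shift mm [-81.8  30.4  -0.4] turn [ 3.000e-02  3.000e-02 -5.512e+01]
```

Emit:
move_arm(
  commands=[
    {"x": -0.0075, "y": 0, "z": 0, "wx": 0, "wy": 0, "wz": -5, "claw": 0},
    {"x": -0.016, "y": 0, "z": 0, "wx": 0, "wy": 0, "wz": -10, "claw": 0},
    {"x": -0.024, "y": 0.0006, "z": 0, "wx": 0, "wy": 0, "wz": -15, "claw": 0},
    {"x": -0.032, "y": 0.002, "z": 0, "wx": 0, "wy": 0, "wz": -20, "claw": 0},
    {"x": -0.04, "y": 0.004, "z": 0, "wx": 0, "wy": 0, "wz": -25, "claw": 0},
    {"x": -0.048, "y": 0.007, "z": 0, "wx": 0, "wy": 0, "wz": -30, "claw": 0},
    {"x": -0.0556, "y": 0.0104, "z": 0, "wx": 0, "wy": 0, "wz": -35, "claw": 0},
    {"x": -0.063, "y": 0.0145, "z": 0, "wx": 0, "wy": 0, "wz": -40, "claw": 0},
    {"x": -0.0696, "y": 0.019, "z": 0, "wx": 0, "wy": 0, "wz": -45, "claw": 0},
    {"x": -0.0735, "y": 0.022, "z": 0, "wx": 0, "wy": 0, "wz": -48, "claw": 0},
    {"x": -0.0735, "y": 0.022, "z": 0, "wx": 0, "wy": 0, "wz": -48, "claw": 0},
  ],
)

```text
time_s: 10.77
eef_pos: [0.4882, 0.2185, 0.0458]
orientation: [0.067, 0.998, 0.0, 0.0]
contact_force: [-0.5, 0.0, -0.6]
finger_gap: 0.0006
finger_force: 0.0
```

```bash
python3 - <<'E'
from rig import r
from h import *
import cv2
for n in("scene","top"):
  K,T=np.load(n+".npz")["K"],np.load(n+".npz")["T"]
  im=r.snapshot(n)["frame"].astype(int); m=(im[...,0]>im[...,1]+50)&(im[...,0]>im[...,2]+50)
  _,_,st,ce=cv2.connectedComponentsWithStats(m.astype(np.uint8))
  for s,c in zip(st[1:],ce[1:]):
    w=ray(K,T,c,.036)
    if .35<w[0]<.6 and .1<w[1]<.4: print(n,c.round(),s[4],w.round(4))
for th in (12,8,4,2,0,-2): clasp(r,th,13,.0465)
E
```

```text
12 [0.488  0.2178]
shift mm [-0.6 -0.9 -0.8] turn [ 0.   -0.   -0.21]
pose [0.4876 0.2187 0.0457] F [-0.07 -0.48  0.66] t 10.8667 q [ 0.37 -0.07  1.95  0.    1.26 -1.06]
8 [0.4945 0.2162]
shift mm [-7.2 -1.5 -0.8] turn [ 0.   -0.   -4.21]
pose [0.4876 0.2187 0.0457] F [-0.07 -0.48  0.66] t 10.8667 q [ 0.37 -0.07  1.95  0.    1.26 -1.06]
4 [0.501  0.2151]
shift mm [-13.8  -1.7  -0.8] turn [ 0.   -0.   -8.21]
pose [0.4876 0.2187 0.0457] F [-0.07 -0.48  0.66] t 10.8667 q [ 0.37 -0.07  1.95  0.    1.26 -1.06]
2 [0.5043 0.2147]
shift mm [-17.1  -1.6  -0.8] turn [  0.    -0.   -10.21]
pose [0.4876 0.2187 0.0457] F [-0.07 -0.48  0.66] t 10.8667 q [ 0.37 -0.07  1.95  0.    1.26 -1.06]
0 [0.5076 0.2145]
shift mm [-20.4  -1.4  -0.8] turn [  0.    -0.   -12.21]
pose [0.4876 0.2187 0.0457] F [-0.07 -0.48  0.66] t 10.8667 q [ 0.37 -0.07  1.95  0.    1.26 -1.06]
-2 [0.5109 0.2143]
shift mm [-23.7  -1.1  -0.8] turn [  0.    -0.   -14.21]
pose [0.4876 0.2187 0.0457] F [-0.07 -0.48  0.66] t 10.8667 q [ 0.37 -0.07  1.95  0.    1.26 -1.06]
```

Now the last degrees, gently, until the stop is felt.

Emit:
move_arm(
  commands=[
    {"x": -0.004, "y": -0.001, "z": 0, "wx": 0, "wy": 0, "wz": -2, "claw": 0},
    {"x": -0.007, "y": -0.0015, "z": 0, "wx": 0, "wy": 0, "wz": -4, "claw": 0},
    {"x": -0.0105, "y": -0.0017, "z": 0, "wx": 0, "wy": 0, "wz": -6, "claw": 0},
    {"x": -0.014, "y": -0.0017, "z": 0, "wx": 0, "wy": 0, "wz": -8, "claw": 0},
    {"x": -0.0165, "y": -0.0017, "z": 0, "wx": 0, "wy": 0, "wz": -10, "claw": 0},
    {"x": -0.0185, "y": -0.0015, "z": 0, "wx": 0, "wy": 0, "wz": -12, "claw": 0},
    {"x": -0.0185, "y": -0.0015, "z": 0, "wx": 0, "wy": 0, "wz": -12, "claw": 0},
  ],
)

```text
time_s: 11.45
eef_pos: [0.5054, 0.2148, 0.0456]
orientation: [-0.037, 0.999, -0.0, -0.001]
contact_force: [-3.2, -1.2, 2.1]
finger_gap: 0.0001
finger_force: 1.7
```

Emit:
move_arm(
  commands=[
    {"x": -0.001, "y": 0, "z": 0, "wx": 0, "wy": 0, "wz": 0, "claw": 0},
    {"x": -0.002, "y": 0, "z": 0, "wx": 0, "wy": 0, "wz": 0, "claw": 0},
    {"x": -0.002, "y": 0, "z": 0, "wx": 0, "wy": 0, "wz": 0, "claw": 0},
    {"x": -0.002, "y": 0, "z": 0, "wx": 0, "wy": 0, "wz": 0, "claw": 0},
  ],
)

```text
time_s: 11.78
eef_pos: [0.5061, 0.2148, 0.0454]
orientation: [-0.036, 0.999, -0.0, -0.002]
contact_force: [-15.8, -1.7, 6.6]
finger_gap: 0.0004
finger_force: 7.9
```

Firm stop at the expected place. I'll retreat and take a look.

Emit:
move_arm(
  commands=[
    {"x": 0.005, "y": 0, "z": 0, "wx": 0, "wy": 0, "wz": 0, "claw": 0},
    {"x": 0.02, "y": 0, "z": 0, "wx": 0, "wy": 0, "wz": 0, "claw": 0},
    {"x": 0.04, "y": 0, "z": 0, "wx": 0, "wy": 0, "wz": 0, "claw": 0},
    {"x": 0.05, "y": 0, "z": -0.03, "wx": 0, "wy": 0, "wz": 0, "claw": 0},
    {"x": 0.05, "y": 0, "z": -0.07, "wx": 0, "wy": 0, "wz": 0, "claw": 0},
    {"x": 0.05, "y": 0.04, "z": -0.11, "wx": 0, "wy": 0, "wz": 0, "claw": 0},
    {"x": 0.05, "y": 0.08, "z": -0.15, "wx": 0, "wy": 0, "wz": 0, "claw": 0},
    {"x": 0.05, "y": 0.12, "z": -0.16, "wx": 0, "wy": 0, "wz": 0, "claw": 0},
    {"x": 0.05, "y": 0.16, "z": -0.16, "wx": 0, "wy": 0, "wz": 0, "claw": 0},
    {"x": 0.05, "y": 0.2, "z": -0.16, "wx": 0, "wy": 0, "wz": 0, "claw": 0},
    {"x": 0.05, "y": 0.24, "z": -0.16, "wx": 0, "wy": 0, "wz": 0, "claw": 0},
    {"x": 0.05, "y": 0.24, "z": -0.16, "wx": 0, "wy": 0, "wz": 0, "claw": 0},
  ],
)

```text
time_s: 12.78
eef_pos: [0.4387, 0.4543, 0.2058]
orientation: [-0.037, 0.999, 0.001, 0.0]
contact_force: [1.0, -0.5, -0.3]
finger_gap: 0.0005
finger_force: 0.0
```

```bash
python3 - <<'E'
from rig import r
from h import *
import cv2
a=r.snapshot("top")["frame"][150:270,275:415]; b=r.snapshot("scene")["frame"][150:270,255:395]
print(r.read_state()["eef_pos"])
cv2.imwrite("pics/end.png",cv2.resize(np.hstack([a,b])[:,:,::-1],None,fx=2.85,fy=2.85,interpolation=cv2.INTER_CUBIC))
E
```

```text
[0.43883336 0.45320023 0.20509406]
```

View pics/end.png

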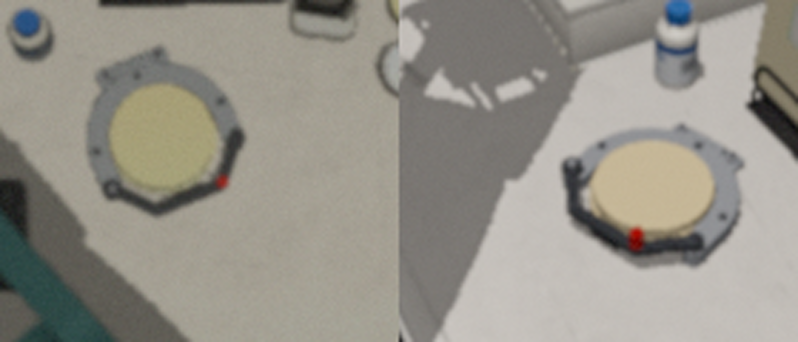

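The picture shows the blank seated inside the C, and the clasp across the mouth with its tip at (237,135) over the far post and the stud at (222,182). I'll check the angle numerically.

```bash
python3 - <<'E'
from rig import r
from h import *
import cv2
for n in("top","scene"):
  f=np.load(n+".npz"); im=r.snapshot(n)["frame"].astype(int); m=(im[...,0]>im[...,1]+45)&(im[...,0]>im[...,2]+45)
  _,_,st,ce=cv2.connectedComponentsWithStats(m.astype(np.uint8))
  for s,c in zip(st[1:],ce[1:]):
    w=ray(f["K"],f["T"],c,.038)
    if .4<w[0]<.6 and .15<w[1]<.35: d=w[:2]-pin; print(n,s[4],w.round(4),"th",((-np.degrees(np.arctan2(d[1],d[0]))-109.9+Y+180)%360)-180)
E
```

```text
top 14 [0.5196 0.2153 0.038 ] th 0.5840011823644602
scene 38 [0.5135 0.2115 0.038 ] th 4.310865593306858
```

```bash
python3 -c "
from rig import r
print(r.close_job())"
```

```text
the job is handed in; nothing more can be done
None
```

I handed the job in: the blank is seated flat in the holder, the clasp is shut against its stop (measured about 0.01 rad from the top camera; the scene camera read about 0.075 rad but had been reading 3–4 mm off all along), the arm is clear, and I saw no sign of the jar, bottle or caliper being moved, though the caliper was not re-checked at the end. No verdict came back.

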